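# Put the sanding kit back in its cradles

## Task

Clear the luthier's bench by putting each sanding thing into the plywood cradle cut for it: long block, short block and wax tin each set down upright into the pocket of their own shape and size, and the hand sander with one end tucked under the steel lip of its cradle and the other end then lowered so that it lies flat in the pocket. Everything must rest fully home on its pocket floor; leave the glue bottle and the battery pack standing where they are.

Things in the scene. Friction and masses are not known exactly. Their poses are not given: they have to be found in the camera images.
- long_block: Long wooden sanding block, an upright brick with a thin red abrasive sole: 36 wide (own x) x 140 long (own y) x 45 mm tall, about 0.16 kg, loose on the bench, same section as the short block. Origin: centre of its underside; z up. Either way round is the same.
- short_block: Short wooden sanding block, like the long one but only 80 mm long: 36 (own x) x 80 (own y) x 45 mm tall, about 0.1 kg, loose. Origin: centre of its underside; z up. Either way round is the same.
- wax_tin: Round metal wax tin standing on its base: body 56 mm across, lid 57 mm across, 48 mm tall, about 0.14 kg, loose. Origin: centre of its underside; z up.
- plate_sander: Hand sander, loose, about 0.3 kg: flat aluminium plate 70 (own x) x 110 (own y) x 10 mm thick, with a dark wooden handle bar along the middle of its top, 24 wide (x) x 80 long (y), reaching from 10 to 46 mm above the underside. Balanced about its middle. Origin: centre of the underside; z up. Either end may go under the lip.
- long_cradle: Plywood cradle screwed to the bench, 74 (own x) x 178 (own y) x 14 mm tall, with one rectangular open-topped pocket 48 (x) x 152 mm (y), 8 mm deep, lined with brown cork. Origin: on the bench, under the pocket's centre; the pocket floor is 6 mm above it.
- short_cradle: Plywood cradle screwed to the bench, 74 (own x) x 118 (own y) x 14 mm tall, with one rectangular open-topped pocket 48 (x) x 92 mm (y), 8 mm deep, lined with brown cork. Origin: on the bench, under the pocket's centre; the pocket floor is 6 mm above it.
- round_cradle: Square plywood cradle screwed to the bench, 94 x 94 x 14 mm tall, with one round open-topped pocket 68 mm across, 8 mm deep, lined with brown cork. Origin: on the bench, under the pocket's centre; the pocket floor is 6 mm above it.
- lip_cradle: Fixed plywood cradle, 104 (own x) x 140 mm (own y). Cork-lined pocket 84 (x) x 120 (y), floor 6 mm above bench. Walls 10 thick, 8 mm above the floor; the +y end wall rises 18 mm above the floor and carries a dark steel lip, 6 thick, overhanging the pocket 14 mm: 18 mm of height under it, open top 106 mm long, so the sander must enter tilted. Origin: on the bench under the pocket centre; +y to the lip.
- glue_bottle: Bystander: white plastic glue bottle with a green cap, standing loose on the bench, 54 mm across, 150 mm tall. Origin: centre of its underside.
- battery_pack: Bystander: black and orange cordless-tool battery pack lying loose near the far edge of the work, 75 (own x) x 110 (own y) x 60 mm tall, 0.6 kg. Origin: centre of its underside.

How it is judged:
By the outcome, as a careful person would: the job done as asked, in the order asked, and still so for the second after the job is handed in, with the robot touching nothing.
It also fails if it takes over 104 s, if anything falls off the work surface, if the arm or the gripper's body presses on something with over 40 N, if the wrist force passes 120 N, or if a joint passes its speed limit or range.

## Robot

A 6-joint arm with a two-finger parallel gripper is mounted at the origin on the work surface. World frame = base frame: x ahead of the robot, y to its left, z up, the work surface at z = 0. Lengths are in mm, angles in rad, forces in N, time in s.
With the tool pointing down it reaches from about 275 to 750 mm from the base axis. Payload 10.2 kg.
Tool frame: the origin (TCP) lies midway between the tips of the shut fingers; the grasp point (between the pads) lies 19 mm behind it; z points along the fingers, y is the line along which they close (so a half turn about z gives the same grasp; the last joint's range is limited). The gripper opens to 85 mm and grips with 20 to 120 N. Pads are 22 mm wide; open, the fingers measure 114 mm over their backs; the gripper's body (76 mm by 85 mm) begins 54 mm behind the grasp point. The pads swing forward as they close: fully open they stand 13 mm farther back than shut.
Start: joints at [0.892, 0.313, 1.498, -0, 1.331, -0.223], TCP at [231.108, 471.402, 193.994] pointing down, gripper open.
Joint ranges: [-2.94, 2.94], [-0.97, 2.17], [0.19, 2.56], [-1.23, 4.37], [0.02, 3.11], [-2.88, 2.88]. Speed limits (rad/s): [2.39, 2.39, 3.01, 3.14, 3.14, 3.14].

## Interface

Orientations are given as a unit quaternion [w, x, y, z].
In Python, from rig import ctrl gives the robot as it stands.
- The arm moves only by the tool send_rows, never from a script. Its argument "targets" is a list of rows, each an object with "offset": the shift along the world's x, y, z in cm, a list of three; "spin": the turn about the world's z in rad. A call has 1 to 8 rows; each row is the pose to reach, as a shift and turn from the pose commanded when the call began; what a row does not reach only later rows make up. A row lasts 1/12 s, in which the tool goes at most 41.7 mm and 7.16 degrees, less where a joint would pass 70% of its speed; a pose out of reach is approached as far as the arm can. A call with a gripper value outside its range is refused whole. "grip" is the opening, from 0 (shut) to 1 (fully open), set as the call begins (left out, the last holds). The fingers move at their own pace and stop on an object; "squeeze" is the grip in N (left out, the last holds). Time passes only in rows, so rows that repeat a pose let the fingers close. It gives the time, the measured TCP pose, the force, the opening and the grip force at its end, in the units of the state.
- ctrl.sense(): the state, without advancing time (a new reading comes with each control period).
- ctrl.capture(name): name is "scene" or "top" or "wrist"; returns (picture, depth): 480x640x3 uint8, red, green, blue; 480x640 float32, mm along the optical axis (not along the pixel's ray), 0 where there is no reading.
- ctrl.calibration(name): a dict with "fx", "fy", "cx", "cy" (pixels), "k1" (the pictures are not rectified: a ray, as slopes to the right and down, at radius r is drawn at 1 + k1 r^2 times it, then the intrinsics apply), "view" (4x4, takes a point from world to camera coordinates); the wrist camera has in their place "mount" (4x4, takes a point from camera to tool coordinates, whose origin is the TCP and whose axes are the flange's). Camera axes: x right, y down, z forward; pixel columns grow to the right and rows downward; lengths in mm; the calibration is good to about 2 mm. A picture is of the moment at which its call begins: read the wrist's pose just before it. calibration takes no time and is no camera call.
- ctrl.finish_job(): hands the job in; it is judged then, once.
Trained networks look in the newest picture that a camera, given by its name, has taken for a name from the list of things; names that differ only in an ending like _2 or _b are one class to them, and where a whole thing is asked for, a point or a joint stands for the part that bears it (a point fixed in the world has none). Each returns a list of dicts, best first, with "conf" (0 to 1); they miss things now and then, are a little off and sometimes report something else, mostly with a low value. They report only what shows in the picture. A call takes as long as a camera call.
- ctrl.search_frame(camera, query): "box" ([left, top, right, bottom] in pixels, round what is visible of it).
- ctrl.place_of(camera, query): "uv" ([column, row] in pixels: a listed point, or the origin of a listed thing).
The state is a dict: "time_s": time; "joints": joint angles; "dq": joint speeds; "tau": joint torques, N m; "eef_pos": TCP position; "ee_rot": TCP orientation; "force": force on the tool from outside, world axes, zero at the start; "wrist_torque": the same for the moment, N m; "grip_width": opening from 0.0 (shut) to 1.0 (fully open); "grip_force": force on a finger pad.
Only numpy, scipy, OpenCV 4.12 (cv2) and the standard library are available. Lean on these libraries where they do the work, as an engineer would, in place of code of your own. Each camera call takes 0.05 s, during which the arm holds its last target. There are 200 camera calls.

## Working session

There is one attempt and no reset: what is moved stays moved. The work goes in short steps, Python scripts to look and compute and a tool call to move; the robot and the scene stay as the last step left them, time stands still between calls to the robot, and variables do not carry over. Pictures are saved under pics/ and viewed, at most 14 in all, crops included, and the job is handed in when it is done.

Besides the shell and the picture viewer there is one more tool, called after ">>>" by a JSON object that holds its "op" and its "data", one argument or row to a line. send_rows: Moves the arm, as the interface text tells. Its arguments: {"type":"object","properties":{"targets":{"type":"array"},"grip":{"type":"number"},"squeeze":{"type":"number"}},"required":["targets"]}

```bash
ls; mkdir -p pics; cat > h.py <<'E'
import numpy as np, cv2
from rig import ctrl
def snap(cam,fn=None):
    im,d=ctrl.capture(cam)
    if fn: cv2.imwrite('pics/'+fn,im[:,:,::-1])
    return im,d
def cloud(cam,d,state=None):
    c=ctrl.calibration(cam)
    K=np.array([[c['fx'],0,c['cx']],[0,c['fy'],c['cy']],[0,0,1.]])
    v,u=np.mgrid[0:480,0:640]
    p=cv2.undistortPoints(np.stack([u,v],-1).reshape(-1,1,2).astype(float),K,np.array([c['k1'],0,0,0,0.])).reshape(480,640,2)
    P=np.dstack([p*d[...,None],d,np.ones_like(d)])
    if cam=='wrist':
        from scipy.spatial.transform import Rotation as R
        q=np.array(state['ee_rot']);T=np.eye(4);T[:3,:3]=R.from_quat(q[[1,2,3,0]]).as_matrix();T[:3,3]=state['eef_pos']
        M=T@np.array(c['mount'])
    else: M=np.linalg.inv(np.array(c['view']))
    W=(P@M.T)[...,:3]; W[d<=0]=np.nan
    return W
E
python3 - <<'E'
from h import *
print(ctrl.sense())
im,d=snap('top','top0.png'); np.save('d0.npy',d)
W=cloud('top',d); np.save('W0.npy',W)
for n in 'long_block short_block wax_tin plate_sander long_cradle short_cradle round_cradle lip_cradle glue_bottle battery_pack'.split():
    for r in ctrl.search_frame('top',n)[:2]:
        b=np.array(r['box']);u,v=((b[:2]+b[2:])/2).astype(int)
        print(n,round(r['conf'],2),b.round(),W[v,u].round())
im,d=snap('scene','scene0.png')
c=ctrl.calibration('top');print(c)
E
```

```text
pics
{'time_s': 0.0, 'joints': array([ 8.91620698e-01,  3.13470001e-01,  1.49845249e+00,  4.08813958e-06,
        1.33099618e+00, -2.23420809e-01]), 'dq': array([-0.00097777, -0.0019949 , -0.00022777,  0.00010271,  0.00056599,
        0.00069705]), 'tau': array([ 2.95139907e-04, -4.12254453e+01, -2.59742618e+01, -1.83724292e-04,
        4.02267091e-03, -8.35689406e-06]), 'eef_pos': array([230.89406633, 471.15635594, 193.41907432]), 'ee_rot': array([-2.90947310e-04,  2.25910741e-01,  9.74147780e-01, -5.95763701e-04]), 'force': array([-0.15632982, -0.00603329,  0.21368265]), 'wrist_torque': array([-0.01749938, -0.03369173,  0.0719567 ]), 'grip_force': 0.0, 'grip_width': 0.9986123482065168}
long_block 0.77 [326. 264. 403. 304.] [463. -80.  46.]
short_block 0.65 [439. 307. 489. 338.] [ 391. -273.   47.]
short_block 0.37 [312. 227. 338. 259.] [533.  -3. 150.]
wax_tin 0.91 [161. 302. 192. 338.] [387. 278.  49.]
plate_sander 0.83 [249. 260. 305. 301.] [466.  85.  46.]
long_cradle 0.65 [212. 161. 307. 204.] [659. 129.   8.]
short_cradle 0.74 [482. 220. 548. 268.] [ 544. -389.    3.]
short_cradle 0.39 [250. 263. 310. 303.] [460.  81.  47.]
round_cradle 0.85 [122. 192. 173. 245.] [584. 355.   5.]
lip_cradle 0.82 [348. 164. 425. 235.] [ 629. -125.    7.]
glue_bottle 0.6 [310. 226. 337. 260.] [535.  -1. 149.]
battery_pack 0.55 [289. 107. 346. 150.] [758.  14.  57.]
{'fx': 568.8386824870687, 'fy': 568.8386824870687, 'cx': 321.9406060912072, 'cy': 233.15183022247578, 'k1': -0.16909110740088099, 'view': array([[ 1.69766330e-02, -9.99849318e-01, -3.62415525e-03,
        -7.97244909e+00],
       [-9.98153062e-01, -1.67361553e-02, -5.83983436e-02,
         5.58129524e+02],
       [ 5.83288896e-02,  4.60886890e-03, -9.98286782e-01,
         1.09798303e+03],
       [ 0.00000000e+00,  0.00000000e+00,  0.00000000e+00,
         1.00000000e+00]])}
```

View pics/top0.png

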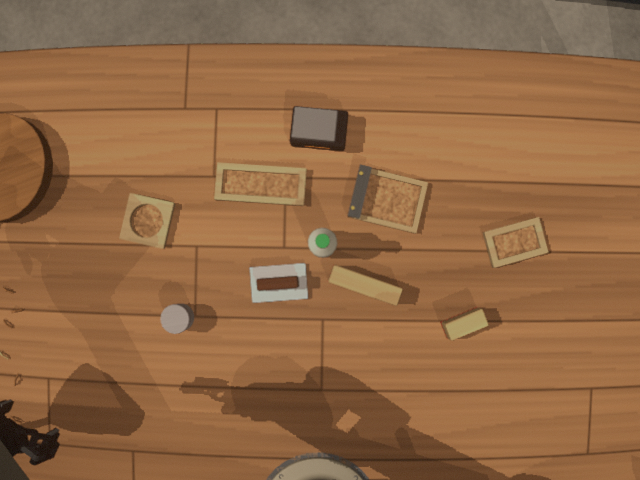

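View pics/scene0.png

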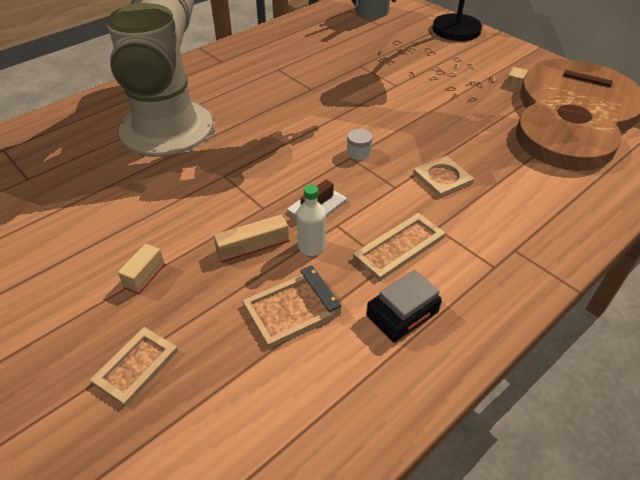

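```bash
cat > fit.py <<'E'
from h import *
W=np.load('W0.npy')
def fit(n,box,lo,hi,shift=0):
    l,t,r,b=box
    P=W[t:b,l:r].reshape(-1,3);P=P[(P[:,2]>lo)&(P[:,2]<hi)]
    Q=P[:,:2].astype(np.float32)
    # drop outliers: keep points with neighbours
    from scipy.spatial import cKDTree
    Q=Q[np.array([len(x) for x in cKDTree(Q).query_ball_point(Q,5)])>=6]
    (c,s,a)=cv2.minAreaRect(Q); 
    if s[0]<s[1]: a-=90   # a= long axis dir
    print(n,len(Q),np.round(c,1),np.round(sorted(s),1),'long axis deg',round((a+90)%180-90,1),'mean',Q.mean(0).round(1),'z',np.nanmedian(P[:,2]).round(1))
fit('long_block',(315,255,415,315),38,55)
fit('short_block',(430,298,498,348),38,55)
fit('tin',(152,293,202,348),42,55)
fit('sander_handle',(240,250,315,310),38,55)
fit('sander_plate',(240,250,315,310),6,55)
fit('long_cr',(200,150,318,215),9.5,22)
fit('long_all',(200,150,318,215),4,22)
fit('short_cr',(472,210,558,278),9.5,22)
fit('round_cr',(112,182,183,255),9.5,22)
fit('lip_cr',(340,155,433,245),9.5,40)
fit('lip_lip',(340,155,433,245),25,40)
fit('bottle',(300,215,350,270),140,160)
fit('batt',(280,100,356,160),50,70)
E
python3 fit.py
```

```text
long_block 1361 [458.9 -82.7] [ 36.3 140.6] long axis deg 72.5 mean [459.1 -82.1] z 44.4
short_block 777 [ 386.3 -279.9] [37.5 80.1] long axis deg -67.5 mean [ 386.3 -278.9] z 44.3
tin 669 [386.4 282.9] [54.4 57.4] long axis deg -89.3 mean [387.  281.8] z 47.5
sander_handle 488 [459.1  85.4] [24.1 77.4] long axis deg -84.4 mean [459.8  84.5] z 45.3
sander_plate 1850 [460.3  86. ] [ 69.6 108.4] long axis deg -84.7 mean [460.4  85.2] z 10.7
long_cr 1519 [655.1 127.3] [ 75.  178.1] long axis deg 86.8 mean [654.9 127.2] z 13.5
long_all 3087 [654.5 127.2] [ 78.  178.8] long axis deg 86.1 mean [655.  127.2] z 9.7
short_cr 1046 [ 547.2 -387.2] [ 74.1 120.4] long axis deg -73.8 mean [ 547.3 -386.5] z 13.3
round_cr 1247 [579.  354.1] [95.1 96. ] long axis deg 79.8 mean [578.7 354.1] z 13.7
lip_cr 1521 [ 628.1 -126.6] [105.7 141.1] long axis deg 77.3 mean [ 630.  -114.8] z 15.5
lip_lip 656 [640.6 -69.5] [ 24.  105.1] long axis deg -12.9 mean [640.2 -69.4] z 29.6
bottle 169 [537.    1.4] [22.4 24.3] long axis deg 0.8 mean [537.    1.3] z 149.4
batt 1362 [766.4  19.6] [62.8 82.6] long axis deg 84.9 mean [764.9  19.5] z 59.5
```

The top view shows all ten things clearly, and the fitted sizes match the specification. I'll go to the long block first.

>>> {"op": "send_rows", "data": {
  "targets": [
    {"offset": [22.8, -55.4, 0], "spin": -1.42},
    {"offset": [22.8, -55.4, 0], "spin": -1.42},
    {"offset": [22.8, -55.4, 0], "spin": -1.42},
    {"offset": [22.8, -55.4, 0], "spin": -1.42},
    {"offset": [22.8, -55.4, 0], "spin": -1.42},
    {"offset": [22.8, -55.4, 0], "spin": -1.42},
    {"offset": [22.8, -55.4, 0], "spin": -1.42},
    {"offset": [22.8, -55.4, 0], "spin": -1.42}
  ],
  "grip": 1.0,
  "squeeze": 40
}}

```text
time_s: 1.27
eef_pos: [358.2, 161.3, 194.3]
ee_rot: [0.0, 0.668, 0.745, 0.0]
force: [1.4, 0.4, 0.1]
grip_width: 1.0
grip_force: 0.0
```

>>> {"op": "send_rows", "data": {
  "targets": [
    {"offset": [10.1, -24.5, 0], "spin": -0.42},
    {"offset": [10.1, -24.5, 0], "spin": -0.42},
    {"offset": [10.1, -24.5, 0], "spin": -0.42},
    {"offset": [10.1, -24.5, 0], "spin": -0.42},
    {"offset": [10.1, -24.5, 0], "spin": -0.42},
    {"offset": [10.1, -24.5, 0], "spin": -0.42},
    {"offset": [10.1, -24.5, -6], "spin": -0.42},
    {"offset": [10.1, -24.5, -6], "spin": -0.42}
  ]
}}

```text
time_s: 1.93
eef_pos: [458.7, -84.0, 131.4]
ee_rot: [-0.001, 0.807, 0.59, -0.0]
force: [0.3, 1.5, -1.7]
grip_width: 1.001
grip_force: 0.0
```

```bash
python3 - <<'E'
from h import *
s=ctrl.sense();im,d=snap('wrist','w1.png');W=cloud('wrist',d,s);print(s['eef_pos'],s['ee_rot'])
P=W.reshape(-1,3);m=(P[:,2]>38)&(P[:,2]<52)&(abs(P[:,0]-459)<100)&(abs(P[:,1]+82)<110)
Q=P[m][:,:2].astype(np.float32);print(len(Q),cv2.minAreaRect(Q),np.median(P[m][:,2]))
E
```

```text
[458.72611832 -83.98242449 131.39716196] [-6.33578531e-04  8.07261235e-01  5.90193768e-01 -4.62122866e-04]
7950 ((471.97625732421875, -59.878379821777344), (193.88433837890625, 58.92800521850586), 61.29298400878906) 44.6068893780228
```

>>> {"op": "send_rows", "data": {
  "targets": [
    {"offset": [0, 0, -4], "spin": 0},
    {"offset": [0, 0, -8], "spin": 0},
    {"offset": [0, 0, -10.5], "spin": 0},
    {"offset": [0, 0, -11.5], "spin": 0},
    {"offset": [0, 0, -11.5], "spin": 0}
  ]
}}

```text
time_s: 2.4
eef_pos: [458.3, -81.3, 18.2]
ee_rot: [-0.001, 0.806, 0.592, -0.001]
force: [-0.5, -0.1, 0.2]
grip_width: 1.003
grip_force: 0.0
```

>>> {"op": "send_rows", "data": {
  "targets": [
    {"offset": [0, 0, 0], "spin": 0},
    {"offset": [0, 0, 0], "spin": 0},
    {"offset": [0, 0, 0], "spin": 0},
    {"offset": [0, 0, 0], "spin": 0},
    {"offset": [0, 0, 0], "spin": 0},
    {"offset": [0, 0, 0], "spin": 0}
  ],
  "grip": 0.3
}}

```text
time_s: 2.9
eef_pos: [459.2, -81.9, 19.5]
ee_rot: [0.0, 0.806, 0.591, 0.0]
force: [0.8, 0.2, 0.6]
grip_width: 0.298
grip_force: 0.0
```

>>> {"op": "send_rows", "data": {
  "targets": [
    {"offset": [0, 0, 0], "spin": 0},
    {"offset": [0, 0, 0], "spin": 0},
    {"offset": [0, 0, 0], "spin": 0},
    {"offset": [0, 0, 0], "spin": 0}
  ],
  "grip": 0.0
}}

```text
time_s: 3.23
eef_pos: [459.0, -81.8, 19.0]
ee_rot: [-0.0, 0.806, 0.592, -0.0]
force: [-0.1, -0.4, 0.9]
grip_width: -0.001
grip_force: 0.0
```

```bash
python3 - <<'E'
from h import *
s=ctrl.sense();im,d=snap('wrist','w2.png');im,d=snap('scene','s2.png');im,d=snap('top');np.save('W0.npy',cloud('top',d))
a=cv2.imread('pics/w2.png');b=cv2.imread('pics/s2.png')[100:400,100:450]
cv2.imwrite('pics/c2.png',np.hstack([cv2.resize(a,(400,300)),cv2.resize(b,(400,300))]))
E
```

```text
(no output)
```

View pics/c2.png

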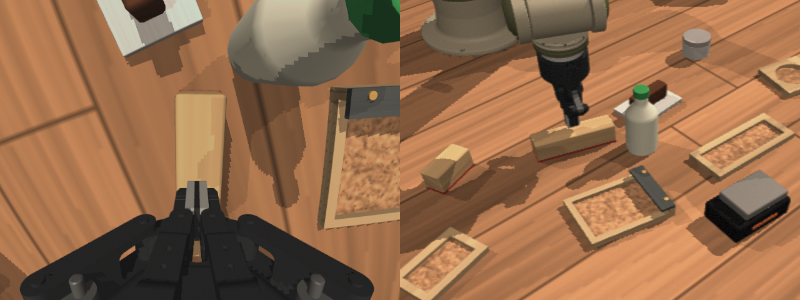

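```bash
sed -n 1,4p fit.py >/dev/null; python3 - <<'E'
from h import *
s=ctrl.sense();im,d=snap('wrist');W=cloud('wrist',d,s);print(s['eef_pos'])
for v in range(150,480,20): print(v,[tuple(int(x) if x==x else 0 for x in W[v,u]) for u in (300,315,320,335)],d[v,315])
c=ctrl.calibration('wrist');print(np.array(c['mount']).round(3),c['fx'],c['cx'],c['cy'])
W=np.load('W0.npy');P=W.reshape(-1,3);m=(abs(P[:,0]-459)<60)&(abs(P[:,1]+82)<100)&(P[:,2]>5);P=P[m];print(np.histogram(P[:,2],bins=[5,20,40,50,60,80,100,150,300]))
E
```

```text
[458.95232291 -81.84874897  18.97285498]
150 [(472, -14, 42), (478, -16, 42), (480, -17, 42), (487, -18, 42)] 151.96225
170 [(470, -22, 44), (476, -24, 43), (478, -24, 44), (484, -26, 45)] 153.21179
190 [(467, -30, 44), (473, -32, 45), (475, -33, 44), (482, -35, 44)] 154.49414
210 [(464, -38, 45), (471, -41, 43), (473, -41, 44), (479, -43, 43)] 158.43666
230 [(462, -47, 45), (468, -49, 44), (470, -50, 44), (476, -52, 44)] 160.277
250 [(459, -56, 45), (465, -59, 44), (467, -59, 44), (474, -61, 45)] 163.82773
270 [(455, -66, 45), (462, -68, 45), (464, -68, 45), (471, -71, 44)] 165.58386
290 [(455, -68, 61), (461, -70, 61), (463, -71, 60), (468, -81, 44)] 151.49399
310 [(456, -69, 77), (461, -71, 77), (463, -71, 78), (468, -76, 70)] 135.93764
330 [(456, -69, 91), (461, -71, 91), (463, -71, 90), (467, -76, 85)] 122.75859
350 [(457, -69, 103), (459, -77, 93), (462, -75, 97), (467, -71, 104)] 122.97003
370 [(457, -69, 113), (457, -85, 93), (460, -79, 102), (467, -71, 114)] 125.16387
390 [(457, -69, 121), (441, -134, 44), (458, -87, 102), (468, -66, 128)] 187.43495
410 [(456, -75, 122), (436, -149, 42), (439, -149, 43), (467, -69, 131)] 194.125
430 [(458, -69, 134), (461, -71, 134), (462, -70, 134), (466, -72, 134)] 82.346504
450 [(459, -67, 142), (461, -71, 139), (462, -70, 140), (465, -71, 140)] 76.78766
470 [(458, -69, 145), (461, -70, 145), (462, -70, 145), (465, -71, 145)] 71.42584
[[-0.00000e+00 -9.52000e-01 -3.06000e-01  7.88070e+01]
 [ 1.00000e+00 -1.00000e-03  0.00000e+00 -8.29000e-01]
 [-0.00000e+00 -3.06000e-01  9.52000e-01 -1.79609e+02]
 [ 0.00000e+00  0.00000e+00  0.00000e+00  1.00000e+00]] 356.4722733935609 314.6416003113394 238.54662333095897
(array([11,  7, 34,  1,  4, 46, 96, 35]), array([  5,  20,  40,  50,  60,  80, 100, 150, 300]))
```

>>> {"op": "send_rows", "data": {
  "targets": [
    {"offset": [0, 0, 2], "spin": 0},
    {"offset": [0, 0, 4], "spin": 0},
    {"offset": [0, 0, 6], "spin": 0},
    {"offset": [0, 0, 6], "spin": 0}
  ]
}}

```text
time_s: 3.77
eef_pos: [460.7, -82.6, 82.2]
ee_rot: [0.003, 0.806, 0.592, 0.001]
force: [0.4, -0.3, 1.0]
grip_width: 0.0
grip_force: 0.0
```

```bash
python3 - <<'E'
from h import *
s=ctrl.sense();im,d=snap('wrist','w3.png');W=cloud('wrist',d,s);print(s['eef_pos'])
for v in range(190,330,8): print(v,[tuple(int(x) if x==x else 0 for x in W[v,u]) for u in (300,308,315,320,335)])
E
```

```text
[460.72399953 -82.57526439  82.2017786 ]
190 [(463, -41, 43), (468, -42, 44), (472, -44, 44), (475, -45, 44), (484, -47, 44)]
198 [(462, -46, 44), (466, -47, 44), (470, -49, 43), (473, -49, 45), (482, -52, 45)]
206 [(460, -50, 45), (465, -52, 45), (469, -53, 45), (472, -54, 43), (481, -57, 42)]
214 [(459, -55, 45), (463, -57, 45), (467, -58, 44), (470, -59, 44), (479, -62, 43)]
222 [(457, -60, 44), (462, -62, 44), (466, -63, 44), (469, -64, 44), (478, -66, 45)]
230 [(455, -65, 44), (460, -67, 44), (464, -68, 45), (467, -69, 45), (476, -72, 45)]
238 [(454, -70, 44), (458, -72, 45), (463, -73, 44), (466, -74, 44), (475, -77, 45)]
246 [(452, -75, 44), (457, -77, 44), (461, -78, 45), (464, -79, 45), (473, -82, 44)]
254 [(450, -81, 44), (455, -82, 45), (460, -83, 45), (462, -85, 44), (472, -87, 44)]
262 [(448, -86, 45), (453, -87, 44), (458, -88, 45), (461, -90, 43), (470, -93, 44)]
270 [(447, -91, 44), (452, -92, 45), (456, -94, 44), (459, -95, 44), (469, -98, 44)]
278 [(445, -97, 45), (450, -98, 44), (454, -100, 44), (458, -101, 45), (467, -104, 44)]
286 [(443, -103, 44), (448, -104, 43), (453, -105, 44), (456, -106, 45), (465, -109, 44)]
294 [(457, -69, 127), (460, -70, 126), (463, -71, 127), (465, -72, 127), (464, -115, 44)]
302 [(457, -69, 135), (460, -70, 135), (463, -71, 135), (465, -72, 134), (470, -77, 126)]
310 [(457, -69, 140), (460, -70, 140), (463, -71, 140), (464, -72, 140), (469, -78, 133)]
318 [(457, -69, 146), (460, -70, 146), (463, -71, 147), (464, -72, 146), (469, -77, 139)]
326 [(458, -69, 152), (460, -70, 151), (463, -71, 152), (464, -72, 151), (469, -77, 146)]
```

View pics/w3.png

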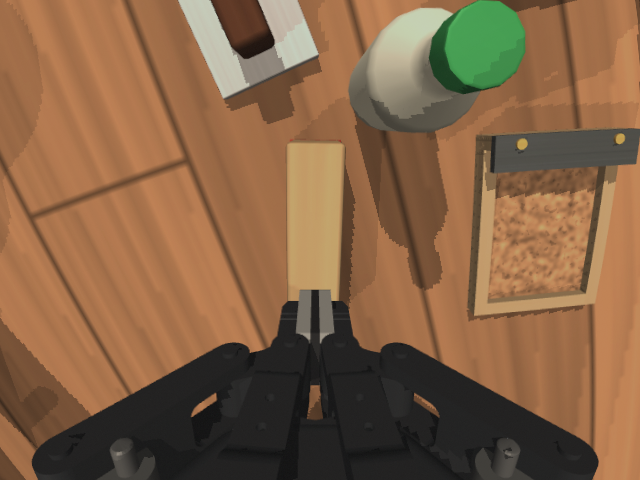

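```bash
python3 - <<'E'
from h import *
s=ctrl.sense();im,d=snap('scene','s3.png');W=cloud('scene',d);e=s['eef_pos'];print(e)
P=W.reshape(-1,3);m=(np.hypot(P[:,0]-e[0],P[:,1]-e[1])<40)&(P[:,2]>55);P=P[m];print(np.histogram(P[:,2],bins=range(55,200,10)));
o=P[np.argsort(P[:,2])][:10];print(o.round())
v=np.array(ctrl.calibration('scene')['view']);print((np.linalg.inv(v)[:3,3]).round())
cv2.imwrite('pics/s3c.png',cv2.resize(cv2.imread('pics/s3.png')[110:310,160:400],(720,600)))
E
```

```text
[459.90185774 -82.22451799  80.41424435]
(array([ 0,  0,  0,  0,  0,  0, 18, 60, 53, 27, 24, 50, 41, 58]), array([ 55,  65,  75,  85,  95, 105, 115, 125, 135, 145, 155, 165, 175,
       185, 195]))
[[467. -76. 117.]
 [467. -81. 118.]
 [465. -88. 118.]
 [466. -87. 118.]
 [466. -84. 118.]
 [463. -91. 119.]
 [468. -74. 119.]
 [463. -93. 119.]
 [465. -90. 120.]
 [462. -90. 120.]]
[1089. -480.  785.]
```

View pics/s3c.png

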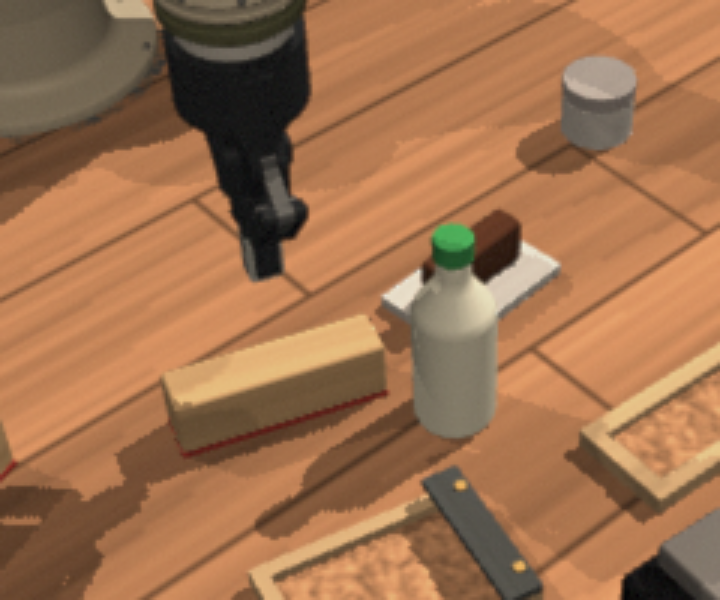

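Both the wrist and scene cameras put the shut fingertips about 37 mm above the reported TCP: z≈118 at a reported 80. I'll use that offset from here on.

>>> {"op": "send_rows", "data": {
  "targets": [
    {"offset": [0, 0, 0], "spin": 0},
    {"offset": [0, 0, 0], "spin": 0},
    {"offset": [0, 0, -1], "spin": 0},
    {"offset": [0, 0, -4], "spin": 0},
    {"offset": [0, 0, -7], "spin": 0},
    {"offset": [0, 0, -9], "spin": 0},
    {"offset": [0, 0, -10.1], "spin": 0},
    {"offset": [0, 0, -10.1], "spin": 0}
  ],
  "grip": 1.0
}}

```text
time_s: 4.53
eef_pos: [457.1, -81.1, -24.7]
ee_rot: [-0.002, 0.806, 0.591, -0.001]
force: [0.3, 0.7, 0.6]
grip_width: 0.997
grip_force: 0.0
```

>>> {"op": "send_rows", "data": {
  "targets": [
    {"offset": [0, 0, 0], "spin": 0},
    {"offset": [0, 0, 0], "spin": 0},
    {"offset": [0, 0, 0], "spin": 0},
    {"offset": [0, 0, 0], "spin": 0},
    {"offset": [0, 0, 0], "spin": 0},
    {"offset": [0, 0, 0], "spin": 0}
  ],
  "grip": 0.0,
  "squeeze": 40
}}

```text
time_s: 5.03
eef_pos: [459.6, -82.1, -21.1]
ee_rot: [0.001, 0.806, 0.591, 0.0]
force: [-0.2, 0.5, 7.2]
grip_width: 0.415
grip_force: 40.9
```

>>> {"op": "send_rows", "data": {
  "targets": [
    {"offset": [0, 0, 2], "spin": 0},
    {"offset": [0, 0, 5.5], "spin": 0},
    {"offset": [0, 0, 9.5], "spin": 0},
    {"offset": [0, 0, 13.5], "spin": 0},
    {"offset": [0, 0, 17], "spin": 0},
    {"offset": [1, 1, 19], "spin": 0.05},
    {"offset": [3, 3.2, 19], "spin": 0.1},
    {"offset": [5.5, 5.9, 19], "spin": 0.2}
  ]
}}

```text
time_s: 5.7
eef_pos: [514.6, -23.1, 169.9]
ee_rot: [0.001, 0.743, 0.669, 0.001]
force: [0.5, -1.3, -1.9]
grip_width: 0.412
grip_force: 40.9
```

>>> {"op": "send_rows", "data": {
  "targets": [
    {"offset": [2.8, 3, 0], "spin": 0.046},
    {"offset": [5.5, 6, 0], "spin": 0.046},
    {"offset": [8.2, 8.8, 0], "spin": 0.046},
    {"offset": [11, 11.8, 0], "spin": 0.046},
    {"offset": [13, 14, 0], "spin": 0.046},
    {"offset": [14.1, 15.1, -1], "spin": 0.046},
    {"offset": [14.1, 15.1, -3], "spin": 0.046},
    {"offset": [14.1, 15.1, -6], "spin": 0.046}
  ]
}}

```text
time_s: 6.37
eef_pos: [656.3, 129.2, 109.0]
ee_rot: [0.001, 0.727, 0.686, 0.002]
force: [0.2, -0.4, -2.1]
grip_width: 0.416
grip_force: 40.9
```

```bash
python3 - <<'E'
from h import *
import time
im,d=snap('top','t4.png');W=cloud('top',d);s=ctrl.sense();print(s['eef_pos'],s['ee_rot'],s['grip_width'],s['grip_force'],s['force'])
im,d=snap('scene','s4.png');W=cloud('scene',d)
P=W.reshape(-1,3);m=(abs(P[:,0]-655)<90)&(abs(P[:,1]-127)<110)&(P[:,2]>60);P=P[m]
print(np.histogram(P[:,2],bins=range(60,220,10)))
cv2.imwrite('pics/s4c.png',cv2.resize(cv2.imread('pics/s4.png')[80:320,240:540],(750,600)))
E
```

```text
[652.4052792  128.57930919 100.65190406] [-0.00290447  0.7273918   0.68620865 -0.00322758] 0.4166204577599888 40.62307834625244 [-0.71739993  0.5272709  -9.03066215]
(array([ 20,   0,   0,   0,   0,   3, 238, 221, 211, 215, 829,  95, 167,
       228, 219]), array([ 60,  70,  80,  90, 100, 110, 120, 130, 140, 150, 160, 170, 180,
       190, 200, 210]))
```

View pics/s4c.png

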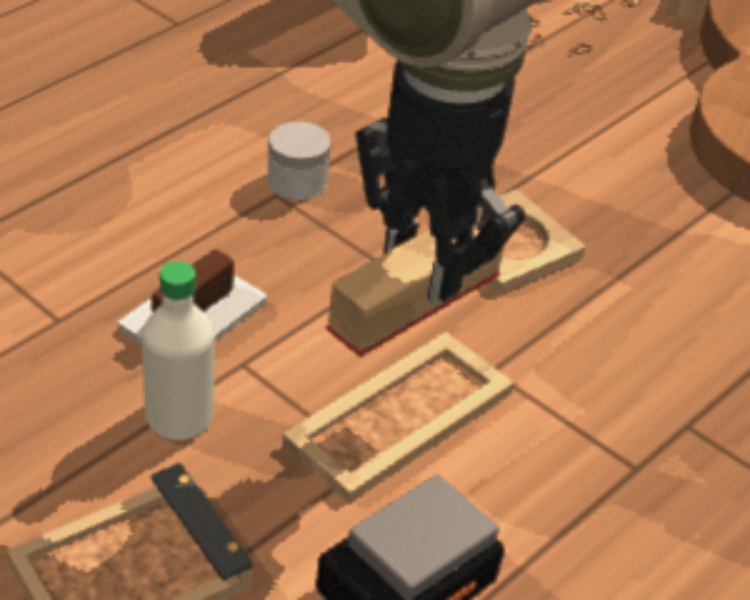

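>>> {"op": "send_rows", "data": {
  "targets": [
    {"offset": [0, -0.03, -3], "spin": 0},
    {"offset": [0, -0.03, -6], "spin": 0},
    {"offset": [0, -0.03, -8.5], "spin": 0},
    {"offset": [0, -0.03, -10], "spin": 0},
    {"offset": [0, -0.03, -10.8], "spin": 0},
    {"offset": [0, -0.03, -11.4], "spin": 0},
    {"offset": [0, -0.03, -11.9], "spin": 0},
    {"offset": [0, -0.03, -12.3], "spin": 0}
  ]
}}

```text
time_s: 7.13
eef_pos: [655.8, 127.8, -13.9]
ee_rot: [0.001, 0.728, 0.686, 0.001]
force: [-0.1, -1.3, -2.0]
grip_width: 0.412
grip_force: 40.8
```

>>> {"op": "send_rows", "data": {
  "targets": [
    {"offset": [0, 0, -0.1], "spin": 0},
    {"offset": [0, 0, -0.1], "spin": 0}
  ]
}}

```text
time_s: 7.3
eef_pos: [655.5, 127.8, -15.0]
ee_rot: [0.001, 0.728, 0.686, 0.001]
force: [-0.9, -1.0, 0.5]
grip_width: 0.414
grip_force: 41.1
```

>>> {"op": "send_rows", "data": {
  "targets": [
    {"offset": [0, 0, -0.05], "spin": 0},
    {"offset": [0, 0, -0.05], "spin": 0},
    {"offset": [0, 0, -0.05], "spin": 0},
    {"offset": [0, 0, 3], "spin": 0},
    {"offset": [0, 0, 7], "spin": 0},
    {"offset": [0, 0, 11], "spin": 0},
    {"offset": [0, 0, 15], "spin": 0},
    {"offset": [0, 0, 18.4], "spin": 0}
  ],
  "grip": 0.7
}}

```text
time_s: 7.97
eef_pos: [655.2, 127.9, 171.5]
ee_rot: [0.001, 0.728, 0.686, 0.001]
force: [-0.4, 0.1, 0.0]
grip_width: 0.701
grip_force: 0.0
```

```bash
cat > chk.py <<'E'
from h import *
import sys
cam=sys.argv[1];x,y,z0,z1,r=map(float,sys.argv[2:7])
s=ctrl.sense();im,d=snap(cam,sys.argv[7] if len(sys.argv)>7 else None);W=cloud(cam,d,s)
print(s['time_s'],s['eef_pos'].round(1),s['force'].round(1))
P=W.reshape(-1,3);P=P[(np.hypot(P[:,0]-x,P[:,1]-y)<r)&(P[:,2]>z0)&(P[:,2]<z1)]
from scipy.spatial import cKDTree
Q=P[:,:2].astype(np.float32);Q=Q[np.array([len(k) for k in cKDTree(Q).query_ball_point(Q,5)])>=6]
c,sz,a=cv2.minAreaRect(Q)
if sz[0]<sz[1]:a-=90
A=np.c_[P[:,:2]-[x,y],np.ones(len(P))];k=np.linalg.lstsq(A,P[:,2],rcond=None)[0]
print(len(Q),np.round(c,1),np.round(sz,1),'long',round((a+90)%180-90,1),'z med',np.median(P[:,2]).round(2),'slope mm/100',(k[:2]*100).round(1))
E
python3 chk.py scene 655 127 45 65 90; python3 chk.py top 655 127 45 65 90
```

```text
7.9667 [655.2 127.9 171.5] [-0.4  0.1  0. ]
1072 [656.9 124.3] [140.6  37.9] long 85.4 z med 50.45 slope mm/100 [-3.3  0.5]
8.0167 [657.6 128.  178.8] [0.2 0.1 6.5]
542 [654.4 127.1] [138.8  36.5] long 85.5 z med 50.43 slope mm/100 [0.5 0.2]
```

>>> {"op": "send_rows", "data": {
  "targets": [
    {"offset": [-2, -3, 0], "spin": 0.05},
    {"offset": [-26.9, -40.7, 0], "spin": 0.452},
    {"offset": [-26.9, -40.7, 0], "spin": 0.452},
    {"offset": [-26.9, -40.7, 0], "spin": 0.452},
    {"offset": [-26.9, -40.7, 0], "spin": 0.452},
    {"offset": [-26.9, -40.7, 0], "spin": 0.452},
    {"offset": [-26.9, -40.7, 0], "spin": 0.452},
    {"offset": [-18, -27.2, 0], "spin": 0.452}
  ],
  "grip": 1.0
}}

```text
time_s: 8.73
eef_pos: [474.3, -144.0, 167.7]
ee_rot: [-0.0, 0.555, 0.832, -0.0]
force: [-0.1, -1.2, -0.4]
grip_width: 1.001
grip_force: 0.0
```

>>> {"op": "send_rows", "data": {
  "targets": [
    {"offset": [-2.2, -3.4, 0], "spin": 0},
    {"offset": [-4.4, -6.8, 0], "spin": 0},
    {"offset": [-6.6, -10.1, -1], "spin": 0},
    {"offset": [-8.3, -12.7, -4], "spin": 0},
    {"offset": [-8.9, -13.5, -8], "spin": 0},
    {"offset": [-8.9, -13.5, -12], "spin": 0},
    {"offset": [-8.9, -13.5, -14], "spin": 0},
    {"offset": [-8.9, -13.5, -14], "spin": 0}
  ]
}}

```text
time_s: 9.4
eef_pos: [384.6, -275.9, 24.0]
ee_rot: [-0.004, 0.556, 0.831, 0.001]
force: [-0.7, 0.1, -0.1]
grip_width: 1.004
grip_force: 0.0
```

>>> {"op": "send_rows", "data": {
  "targets": [
    {"offset": [0, 0, -2.5], "spin": 0},
    {"offset": [0, 0, -4.2], "spin": 0},
    {"offset": [0, 0, -5], "spin": 0},
    {"offset": [0, 0, -5], "spin": 0}
  ]
}}

```text
time_s: 9.73
eef_pos: [386.7, -277.6, -22.2]
ee_rot: [-0.001, 0.555, 0.832, 0.0]
force: [0.5, 0.5, -0.8]
grip_width: 1.0
grip_force: 0.0
```

>>> {"op": "send_rows", "data": {
  "targets": [
    {"offset": [0, 0, 0], "spin": 0},
    {"offset": [0, 0, 0], "spin": 0},
    {"offset": [0, 0, 0], "spin": 0},
    {"offset": [0, 0, 0], "spin": 0},
    {"offset": [0, 0, 0], "spin": 0},
    {"offset": [0, 0, 0], "spin": 0}
  ],
  "grip": 0.0
}}

```text
time_s: 10.23
eef_pos: [387.2, -278.4, -21.1]
ee_rot: [0.001, 0.555, 0.832, -0.0]
force: [0.1, 0.2, 6.1]
grip_width: 0.41
grip_force: 40.8
```

>>> {"op": "send_rows", "data": {
  "targets": [
    {"offset": [0, 0, 2], "spin": 0},
    {"offset": [0, 0, 5], "spin": 0},
    {"offset": [1, -0.7, 8], "spin": -0.02},
    {"offset": [3.3, -2.2, 10], "spin": -0.05},
    {"offset": [6, -4, 10], "spin": -0.08},
    {"offset": [9, -6, 10], "spin": -0.11},
    {"offset": [12, -8, 10], "spin": -0.11},
    {"offset": [14.5, -9.6, 10], "spin": -0.11}
  ]
}}

```text
time_s: 10.9
eef_pos: [533.4, -374.9, 78.2]
ee_rot: [0.0, 0.6, 0.8, -0.0]
force: [0.2, -0.6, 0.4]
grip_width: 0.413
grip_force: 40.3
```

>>> {"op": "send_rows", "data": {
  "targets": [
    {"offset": [1.3, -1, -1], "spin": 0},
    {"offset": [1.6, -1.2, -3.5], "spin": 0},
    {"offset": [1.6, -1.2, -6], "spin": 0},
    {"offset": [1.6, -1.2, -7.6], "spin": 0},
    {"offset": [1.6, -1.2, -8.4], "spin": 0},
    {"offset": [1.6, -1.2, -8.9], "spin": 0},
    {"offset": [1.6, -1.2, -9.3], "spin": 0},
    {"offset": [1.6, -1.2, -9.4], "spin": 0}
  ]
}}

```text
time_s: 11.57
eef_pos: [548.2, -386.3, -15.0]
ee_rot: [0.001, 0.6, 0.8, -0.0]
force: [-3.0, 2.8, 4.9]
grip_width: 0.412
grip_force: 41.1
```

>>> {"op": "send_rows", "data": {
  "targets": [
    {"offset": [0, 0, -0.05], "spin": 0},
    {"offset": [0, 0, -0.05], "spin": 0},
    {"offset": [0, 0, -0.05], "spin": 0},
    {"offset": [0, 0, -0.05], "spin": 0},
    {"offset": [0, 0, 3], "spin": 0},
    {"offset": [0, 0, 7], "spin": 0},
    {"offset": [0, 0, 11], "spin": 0},
    {"offset": [0, 0, 15], "spin": 0}
  ],
  "grip": 0.7
}}

```text
time_s: 12.23
eef_pos: [547.6, -385.7, 136.1]
ee_rot: [0.0, 0.6, 0.8, -0.0]
force: [0.1, -0.5, -0.7]
grip_width: 0.703
grip_force: 0.0
```

```bash
python3 chk.py scene 547 -387 45 65 60;python3 chk.py top 547 -387 45 65 60;
```

```text
12.2333 [ 547.6 -385.7  136.1] [ 0.1 -0.5 -0.7]
1087 [ 550.2 -388.5] [38.4 80.2] long -73.4 z med 50.12 slope mm/100 [-3.1 -0.3]
12.2833 [ 550.1 -388.   145.7] [ 0.9 -0.9  8.6]
687 [ 547.5 -386.4] [35.1 80.9] long -73.5 z med 50.21 slope mm/100 [-1.2 -0.3]
```

>>> {"op": "send_rows", "data": {
  "targets": [
    {"offset": [-0.5, 2, 2], "spin": 0},
    {"offset": [-16.1, 67, 4], "spin": 0},
    {"offset": [-16.1, 67, 4], "spin": 0},
    {"offset": [-16.1, 67, 4], "spin": 0},
    {"offset": [-16.1, 67, 4], "spin": 0},
    {"offset": [-16.1, 67, 4], "spin": 0},
    {"offset": [-16.1, 67, 4], "spin": 0},
    {"offset": [-6.9, 28.8, 4], "spin": 0}
  ],
  "grip": 1.0
}}

```text
time_s: 13.0
eef_pos: [476.6, -94.3, 172.5]
ee_rot: [-0.002, 0.6, 0.8, -0.0]
force: [-0.6, -0.0, 0.1]
grip_width: 1.0
grip_force: 0.0
```

>>> {"op": "send_rows", "data": {
  "targets": [
    {"offset": [-9.2, 38.2, 0], "spin": 0},
    {"offset": [-9.2, 38.2, 0], "spin": 0},
    {"offset": [-9.2, 38.2, 0], "spin": 0},
    {"offset": [-9.2, 38.2, 0], "spin": 0},
    {"offset": [-9.2, 38.2, 0], "spin": 0},
    {"offset": [-9.2, 38.2, 0], "spin": 0},
    {"offset": [-9.2, 38.2, 0], "spin": 0},
    {"offset": [-7.8, 32.5, 0], "spin": 0}
  ]
}}

```text
time_s: 13.67
eef_pos: [400.0, 228.1, 174.1]
ee_rot: [0.0, 0.6, 0.8, 0.0]
force: [0.6, 0.2, -0.4]
grip_width: 1.002
grip_force: 0.0
```

>>> {"op": "send_rows", "data": {
  "targets": [
    {"offset": [-0.7, 2.8, -1], "spin": 0},
    {"offset": [-1.2, 4.6, -3], "spin": 0},
    {"offset": [-1.4, 5.5, -6], "spin": 0},
    {"offset": [-1.4, 5.5, -10], "spin": 0},
    {"offset": [-1.4, 5.5, -14], "spin": 0},
    {"offset": [-1.4, 5.5, -17], "spin": 0},
    {"offset": [-1.4, 5.5, -19], "spin": 0},
    {"offset": [-1.4, 5.5, -19.8], "spin": 0}
  ]
}}

```text
time_s: 14.33
eef_pos: [385.3, 280.5, -26.7]
ee_rot: [-0.001, 0.6, 0.8, -0.002]
force: [-0.7, -0.1, -0.3]
grip_width: 1.002
grip_force: 0.0
```

>>> {"op": "send_rows", "data": {
  "targets": [
    {"offset": [0, 0, 0], "spin": 0},
    {"offset": [0, 0, 0], "spin": 0},
    {"offset": [0, 0, 0], "spin": 0},
    {"offset": [0, 0, 0], "spin": 0},
    {"offset": [0, 0, 0], "spin": 0},
    {"offset": [0, 0, 0], "spin": 0}
  ],
  "grip": 0.0
}}

```text
time_s: 14.83
eef_pos: [387.9, 281.6, -22.5]
ee_rot: [0.001, 0.6, 0.8, 0.001]
force: [-1.4, -0.4, 8.2]
grip_width: 0.655
grip_force: 43.1
```

>>> {"op": "send_rows", "data": {
  "targets": [
    {"offset": [0, 0, 2], "spin": 0},
    {"offset": [0, 0, 5], "spin": 0},
    {"offset": [1, 0.4, 8], "spin": 0},
    {"offset": [3.2, 1.2, 10], "spin": 0},
    {"offset": [6.2, 2.3, 10], "spin": 0},
    {"offset": [9.4, 3.5, 10], "spin": 0},
    {"offset": [13, 4.8, 10], "spin": 0},
    {"offset": [16, 6, 10], "spin": 0}
  ]
}}

```text
time_s: 15.5
eef_pos: [549.0, 341.7, 76.9]
ee_rot: [0.001, 0.6, 0.8, 0.001]
force: [1.1, 0.3, -1.0]
grip_width: 0.651
grip_force: 43.5
```

```bash
python3 chk.py scene 549 342 90 180 60 s5.png; python3 - <<'E'
import cv2
cv2.imwrite('pics/s5c.png',cv2.resize(cv2.imread('pics/s5.png')[40:240,300:540],(600,500)))
E
```

```text
15.5 [549.  341.7  76.9] [ 1.1  0.3 -1. ]
1353 [551.7 337.6] [ 57.2 113.6] long -1.4 z med 146.22 slope mm/100 [-26.6  68.8]
```

View pics/s5c.png

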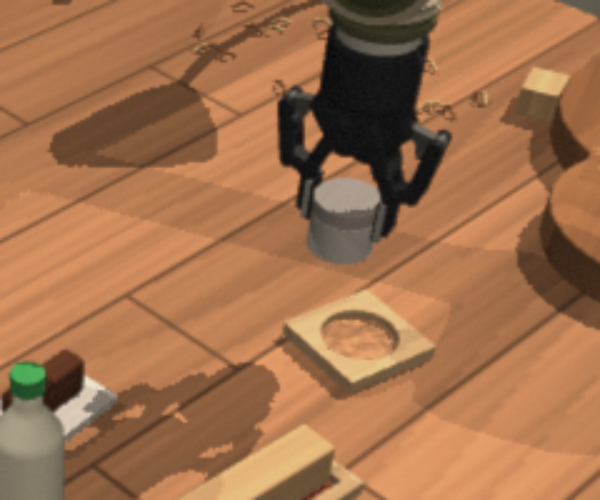

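>>> {"op": "send_rows", "data": {
  "targets": [
    {"offset": [2, 0.8, -0.5], "spin": 0},
    {"offset": [3.2, 1.2, -2.5], "spin": 0},
    {"offset": [3.2, 1.2, -5], "spin": 0},
    {"offset": [3.2, 1.2, -7], "spin": 0},
    {"offset": [3.2, 1.2, -8], "spin": 0},
    {"offset": [3.2, 1.2, -8.6], "spin": 0},
    {"offset": [3.2, 1.2, -9.1], "spin": 0},
    {"offset": [3.2, 1.2, -9.4], "spin": 0}
  ]
}}

```text
time_s: 16.22
eef_pos: [579.5, 353.5, -16.6]
ee_rot: [0.0, 0.6, 0.8, 0.001]
force: [-12.8, -5.5, 27.3]
grip_width: 0.652
grip_force: 45.8
```

>>> {"op": "send_rows", "data": {
  "targets": [
    {"offset": [0, 0, -0.1], "spin": 0},
    {"offset": [0, 0, -0.1], "spin": 0},
    {"offset": [0, 0, -0.1], "spin": 0},
    {"offset": [0, 0, -0.1], "spin": 0},
    {"offset": [0, 0, 3], "spin": 0},
    {"offset": [0, 0, 7], "spin": 0},
    {"offset": [0, 0, 11], "spin": 0},
    {"offset": [0, 0, 15], "spin": 0}
  ],
  "grip": 0.9
}}

```text
time_s: 16.88
eef_pos: [578.8, 353.2, 134.3]
ee_rot: [0.0, 0.6, 0.8, 0.0]
force: [1.2, 0.2, -0.4]
grip_width: 0.897
grip_force: 0.0
```

```bash
python3 chk.py scene 579 354 45 65 45;python3 chk.py top 579 354 45 65 45;
```

```text
16.8833 [578.8 353.2 134.3] [ 1.2  0.2 -0.4]
397 [581.2 350.3] [54.5 55. ] long -44.5 z med 53.62 slope mm/100 [-2.3  4.5]
16.9333 [581.9 354.5 143.9] [0.9 0.7 8.2]
675 [578.6 352.9] [56.6 55. ] long 24.2 z med 53.53 slope mm/100 [0.7 1.2]
```

>>> {"op": "send_rows", "data": {
  "targets": [
    {"offset": [-0.8, -2, 0], "spin": -0.05},
    {"offset": [-2.3, -5.8, 0], "spin": -0.1},
    {"offset": [-3.8, -9.6, 0], "spin": -0.19},
    {"offset": [-5.3, -13.4, 0], "spin": -0.19},
    {"offset": [-6.8, -17.2, 0], "spin": -0.19},
    {"offset": [-8.3, -21, 0], "spin": -0.19},
    {"offset": [-9.8, -24.8, 0], "spin": -0.19},
    {"offset": [-11, -28, 0], "spin": -0.19}
  ],
  "grip": 1.0
}}

```text
time_s: 17.65
eef_pos: [467.7, 71.4, 132.0]
ee_rot: [0.0, 0.674, 0.739, -0.0]
force: [0.2, 0.6, 0.4]
grip_width: 1.002
grip_force: 0.0
```

>>> {"op": "send_rows", "data": {
  "targets": [
    {"offset": [-0.6, -1.5, -1], "spin": 0},
    {"offset": [-0.6, -1.5, -4], "spin": 0},
    {"offset": [-0.6, -1.5, -8], "spin": 0},
    {"offset": [-0.6, -1.5, -11], "spin": 0},
    {"offset": [-0.6, -1.5, -13.5], "spin": 0},
    {"offset": [-0.6, -1.5, -14.6], "spin": 0},
    {"offset": [-0.6, -1.5, -15.2], "spin": 0},
    {"offset": [-0.6, -1.5, -15.2], "spin": 0}
  ]
}}

```text
time_s: 18.32
eef_pos: [462.5, 58.3, -20.8]
ee_rot: [-0.001, 0.673, 0.739, -0.0]
force: [-0.5, -0.4, -0.6]
grip_width: 0.996
grip_force: 0.0
```

```bash
python3 chk.py wrist 459 105 40 50 28
```

```text
18.3167 [462.5  58.3 -20.8] [-0.5 -0.4 -0.6]
9573 [458.4 101.3] [24.1 48.7] long -84.6 z med 45.45 slope mm/100 [-0.1 -1.5]
```

>>> {"op": "send_rows", "data": {
  "targets": [
    {"offset": [0, 0, 0], "spin": 0},
    {"offset": [0, 0, 0], "spin": 0},
    {"offset": [0, 0, 0], "spin": 0},
    {"offset": [0, 0, 0], "spin": 0},
    {"offset": [0, 0, 0], "spin": 0},
    {"offset": [0, 0, 0], "spin": 0},
    {"offset": [0, 0, 0], "spin": 0}
  ],
  "grip": 0.0,
  "squeeze": 20
}}

```text
time_s: 18.95
eef_pos: [463.3, 58.2, -19.6]
ee_rot: [0.0, 0.673, 0.739, 0.0]
force: [-0.8, 0.5, 5.8]
grip_width: 0.28
grip_force: 22.0
```

>>> {"op": "send_rows", "data": {
  "targets": [
    {"offset": [0, 0, 1], "spin": 0},
    {"offset": [0, 0, 3], "spin": 0},
    {"offset": [0, 0, 5], "spin": 0},
    {"offset": [0, 0, 7], "spin": 0},
    {"offset": [0, 0, 8], "spin": 0},
    {"offset": [0, 0, 8], "spin": 0},
    {"offset": [0, 0, 8], "spin": 0}
  ]
}}

```text
time_s: 19.53
eef_pos: [462.8, 58.2, 60.1]
ee_rot: [0.0, 0.673, 0.739, 0.0]
force: [-0.2, 1.2, -2.5]
grip_width: 0.278
grip_force: 21.0
```

```bash
python3 chk.py wrist 459 105 60 200 60; python3 chk.py scene 459 105 40 110 60 s6.png; python3 - <<'E'
import cv2
cv2.imwrite('pics/s6c.png',cv2.resize(cv2.imread('pics/s6.png')[60:260,220:460],(600,500)))
E
```

```text
19.5333 [462.8  58.2  60.1] [-0.2  1.2 -2.5]
73637 [460.4  93.5] [100.4  94.3] long 5.7 z med 135.48 slope mm/100 [ 12.9 -96.7]
19.5833 [462.4  58.3  59.5] [-0.3  0.8 -2.5]
640 [476.5  92.2] [103.8  60.1] long 73.7 z med 89.24 slope mm/100 [-17.8  -5.9]
```

View pics/s6c.png

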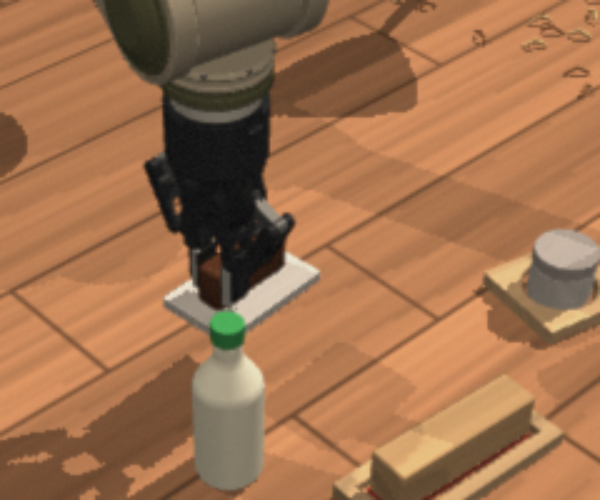

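```bash
cat > tilt.py <<'E'
from h import *
from scipy.spatial.transform import Rotation as R
def tilt(show=True):
    s=ctrl.sense();im,d=snap('wrist','wt.png');W=cloud('wrist',d,s).reshape(-1,3)
    q=np.array(s['ee_rot']);M=R.from_quat(q[[1,2,3,0]]).as_matrix()
    p=(W-s['eef_pos'])@M  # tool frame x fwd (to nose), z down
    print('eef',s['eef_pos'].round(1),'t',round(s['time_s'],2),'F',s['force'].round(1))
    for lo,hi,n in((-60,60,'handle'),):
        m=(abs(p[:,1])<8)&(p[:,0]>18)&(p[:,0]<75)&(p[:,2]>-75)&(p[:,2]<-5)
        for x in range(18,90,6):
            k=(abs(p[:,1])<8)&(abs(p[:,0]-x)<1.5)&(p[:,2]>-75); 
            k2=(abs(abs(p[:,1])-25)<7)&(abs(p[:,0]-x)<1.5)&(p[:,2]>-75)
            print(x,k.sum(),np.round(np.nanmedian(s['eef_pos'][2]-p[k,2]),1) if k.any() else None, k2.sum(),np.round(np.nanmedian(s['eef_pos'][2]-p[k2,2]),1) if k2.any() else None)
tilt()
E
python3 tilt.py
```

```text
eef [462.3  58.3  59.2] t 19.63 F [ 0.2 -0.1 -1.8]
18 319 124.4 369 88.5
24 346 124.5 384 88.5
30 365 124.5 401 88.4
36 381 124.5 411 88.4
42 408 124.4 437 88.5
48 423 124.4 442 88.4
54 442 124.4 459 88.4
60 464 124.4 467 88.4
66 582 123.0 504 88.5
72 308 88.5 486 88.4
78 312 88.5 525 88.4
84 54 -0.2 89 -0.2
```

The sander stays level in the grip. I'll carry it high over the bottle, then tilt it by resting its rear edge on the cradle's low end wall.

>>> {"op": "send_rows", "data": {
  "targets": [
    {"offset": [0, 0, 2], "spin": 0},
    {"offset": [0, 0, 5], "spin": 0},
    {"offset": [0, 0, 8], "spin": -0.02},
    {"offset": [0.7, -1, 10], "spin": -0.06},
    {"offset": [2, -3, 10.5], "spin": -0.1},
    {"offset": [3.8, -5.4, 10.5], "spin": -0.16},
    {"offset": [5.6, -8, 10.5], "spin": -0.22},
    {"offset": [7.5, -10.7, 10.5], "spin": -0.28}
  ],
  "squeeze": 50
}}

```text
time_s: 20.35
eef_pos: [538.2, -49.7, 164.2]
ee_rot: [-0.001, 0.771, 0.637, -0.0]
force: [1.2, 0.3, -1.5]
grip_width: 0.269
grip_force: 55.1
```

>>> {"op": "send_rows", "data": {
  "targets": [
    {"offset": [1.9, -2.7, 0], "spin": -0.036},
    {"offset": [3.8, -5.4, 0], "spin": -0.036},
    {"offset": [5.7, -8, 0], "spin": -0.036},
    {"offset": [7.2, -10.2, 0], "spin": -0.036},
    {"offset": [8.2, -11.6, -1], "spin": -0.036},
    {"offset": [8.2, -11.6, -3], "spin": -0.036},
    {"offset": [8.2, -11.6, -5], "spin": -0.036},
    {"offset": [8.2, -11.6, -6], "spin": -0.036}
  ]
}}

```text
time_s: 21.02
eef_pos: [618.6, -164.4, 100.9]
ee_rot: [-0.003, 0.782, 0.624, -0.001]
force: [-0.2, -0.2, -3.3]
grip_width: 0.271
grip_force: 55.0
```

```bash
python3 tilt.py; python3 - <<'E'
from h import *
print(ctrl.sense()['ee_rot'])
im,d=snap('top');W=cloud('top',d).reshape(-1,3)
for lo,hi in((9.5,20),(25,34)):
    m=(abs(W[:,0]-630)<95)&(abs(W[:,1]+120)<95)&(W[:,2]>lo)&(W[:,2]<hi);print(m.sum(),cv2.minAreaRect(W[m][:,:2].astype(np.float32)))
E
```

```text
eef [ 618.6 -164.4  100.9] t 21.02 F [-0.2 -0.2 -3.3]
18 329 166.1 376 130.0
24 344 166.0 389 130.0
30 358 166.0 400 130.0
36 387 166.0 406 130.1
42 393 165.9 432 129.9
48 419 166.0 443 130.0
54 437 165.9 457 130.0
60 459 166.0 490 129.9
66 828 163.0 467 130.0
72 273 130.1 511 130.1
78 279 130.0 519 129.9
84 40 28.6 61 28.9
[-0.00340131  0.78144751  0.62395944 -0.00168637]
125 ((655.4088134765625, -72.52078247070312), (153.59349060058594, 65.36090850830078), 11.095593452453613)
644 ((659.6594848632812, -66.486083984375), (141.46726989746094, 60.56290054321289), 9.230557441711426)
```

>>> {"op": "send_rows", "data": {
  "targets": [
    {"offset": [-0.05, -0.2, -2], "spin": 0},
    {"offset": [-0.05, -0.2, -4.5], "spin": 0},
    {"offset": [-0.05, -0.2, -6.5], "spin": 0},
    {"offset": [-0.05, -0.2, -7.5], "spin": 0},
    {"offset": [-0.05, -0.2, -8], "spin": 0},
    {"offset": [-0.05, -0.2, -8], "spin": 0},
    {"offset": [-0.05, -0.2, -8], "spin": 0}
  ]
}}

```text
time_s: 21.7
eef_pos: [620.3, -167.0, 26.4]
ee_rot: [0.001, 0.781, 0.624, 0.0]
force: [0.5, 0.3, -2.2]
grip_width: 0.27
grip_force: 55.1
```

```bash
cat > lip.py <<'E'
from h import *
from scipy.spatial.transform import Rotation as R
s=ctrl.sense();im,d=snap('wrist','wl.png');W=cloud('wrist',d,s).reshape(-1,3)
q=np.array(s['ee_rot']);M=R.from_quat(q[[1,2,3,0]]).as_matrix()
p=(W-s['eef_pos'])@M;z=W[:,2]
print('t',round(s['time_s'],2),'eef',s['eef_pos'].round(1),'F',s['force'].round(1),'grip',s['grip_width'].round(3))
for y in(-40,-20,20,40):
    k=(abs(p[:,1]-y)<4);L=k&(z>26.5)&(z<33)&(p[:,0]>60)
    print('y',y,'lip xmin..max',np.percentile(p[L,0],[2,98]).round(1) if L.sum()>20 else None)
for x in range(20,110,6):
    r=[]
    for y in (-46,-25,0,25,46):
        k=(abs(p[:,1]-y)<4)&(abs(p[:,0]-x)<1.5)&(p[:,2]>-75); r.append(np.round(np.nanmedian(z[k]),1) if k.any() else None)
    print(x,r)
E
python3 lip.py
```

```text
Traceback (most recent call last):
  File "lip.py", line 6, in <module>
    print('t',round(s['time_s'],2),'eef',s['eef_pos'].round(1),'F',s['force'].round(1),'grip',s['grip_width'].round(3))
                                                                                              ^^^^^^^^^^^^^^^^^^^^^
AttributeError: 'float' object has no attribute 'round'
```

View pics/wl.png

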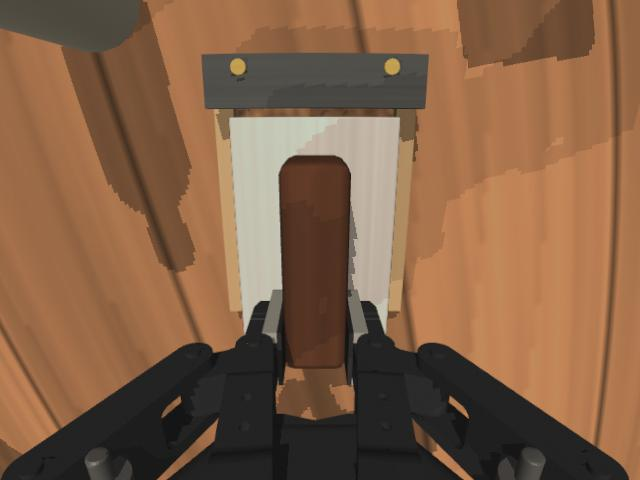

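```bash
sed -i "s/s\['grip_width'\].round(3)/s['grip_width']/" lip.py; python3 lip.py
```

```text
t 21.75 eef [ 620.4 -167.1   26.7] F [-0.2  0.1 -3.2] grip 0.27045039887550176
y -40 lip xmin..max [ 87.2 110.1]
y -20 lip xmin..max [ 87.  110.3]
y 20 lip xmin..max [ 87.  110.4]
y 40 lip xmin..max [ 87.1 110.1]
20 [np.float64(13.7), np.float64(55.5), np.float64(91.9), np.float64(55.8), np.float64(13.8)]
26 [np.float64(13.5), np.float64(55.6), np.float64(91.7), np.float64(56.0), np.float64(13.7)]
32 [np.float64(13.8), np.float64(55.7), np.float64(91.7), np.float64(55.9), np.float64(13.9)]
38 [np.float64(14.0), np.float64(55.6), np.float64(91.8), np.float64(55.8), np.float64(13.5)]
44 [np.float64(13.7), np.float64(55.7), np.float64(91.7), np.float64(55.9), np.float64(13.7)]
50 [np.float64(13.7), np.float64(55.6), np.float64(91.7), np.float64(55.8), np.float64(13.8)]
56 [np.float64(13.7), np.float64(55.6), np.float64(91.7), np.float64(55.7), np.float64(13.9)]
62 [np.float64(14.0), np.float64(55.6), np.float64(91.7), np.float64(55.6), np.float64(13.8)]
68 [np.float64(13.7), np.float64(55.9), np.float64(72.6), np.float64(55.9), np.float64(13.8)]
74 [np.float64(13.7), np.float64(55.7), np.float64(55.7), np.float64(55.8), np.float64(13.7)]
80 [np.float64(13.7), np.float64(55.6), np.float64(55.7), np.float64(55.7), np.float64(13.8)]
86 [np.float64(13.7), np.float64(6.7), np.float64(6.4), np.float64(6.8), np.float64(14.1)]
92 [np.float64(29.6), np.float64(29.7), np.float64(29.7), np.float64(29.6), np.float64(29.7)]
98 [np.float64(29.7), np.float64(29.8), np.float64(29.7), np.float64(29.6), np.float64(29.7)]
104 [np.float64(29.7), np.float64(29.8), np.float64(29.8), np.float64(29.7), np.float64(29.7)]
```

>>> {"op": "send_rows", "data": {
  "targets": [
    {"offset": [0, 0, -1], "spin": 0},
    {"offset": [0, 0, -2], "spin": 0},
    {"offset": [0, 0, -2.6], "spin": 0},
    {"offset": [0, 0, -2.9], "spin": 0},
    {"offset": [0, 0, -3.1], "spin": 0},
    {"offset": [0, 0, -3.2], "spin": 0},
    {"offset": [0, 0, -3.3], "spin": 0}
  ],
  "squeeze": 20
}}

```text
time_s: 22.38
eef_pos: [618.9, -166.2, -5.8]
ee_rot: [-0.001, 0.781, 0.624, -0.001]
force: [-16.9, 8.7, 27.7]
grip_width: 0.272
grip_force: 59.1
```

```bash
python3 lip.py | sed 's/np.float64//g' | awk 'NR<3||NR%3==0'
```

```text
t 22.38 eef [ 618.9 -166.2   -5.8] F [-16.9   8.7  27.7] grip 0.27174825415986614
y -40 lip xmin..max [ 86.9 109.9]
y -20 lip xmin..max [ 86.6 109.8]
20 [(13.7), (23.4), (59.4), (23.2), (13.2)]
38 [(13.7), (23.2), (59.1), (23.1), (13.5)]
56 [(13.7), (23.0), (59.0), (22.9), (13.5)]
74 [(13.5), (22.9), (22.8), (22.9), (13.4)]
92 [(29.6), (29.6), (29.7), (29.8), (29.7)]
```

>>> {"op": "send_rows", "data": {
  "targets": [
    {"offset": [0, 0, 0.2], "spin": 0},
    {"offset": [0, 0, 0.2], "spin": 0},
    {"offset": [0, 0, 0.2], "spin": 0},
    {"offset": [0, 0, 0.2], "spin": 0},
    {"offset": [0, 0, 0.2], "spin": 0}
  ],
  "grip": 0.4,
  "squeeze": 20
}}

```text
time_s: 22.85
eef_pos: [619.5, -166.8, -6.3]
ee_rot: [-0.0, 0.781, 0.624, -0.0]
force: [-0.5, 1.0, 0.4]
grip_width: 0.398
grip_force: 0.0
```

```bash
python3 lip.py | sed 's/np.float64//g' | awk 'NR<3||NR%3==0'
```

```text
t 22.85 eef [ 619.5 -166.8   -6.3] F [-0.5  1.   0.4] grip 0.39796685428797496
y -40 lip xmin..max [ 87.2 110.3]
y -20 lip xmin..max [ 87.  110.2]
20 [(13.6), (20.7), (56.7), (20.6), (13.7)]
38 [(13.7), (19.2), (55.3), (19.3), (13.4)]
56 [(13.7), (17.7), (53.9), (17.7), (13.7)]
74 [(13.5), (16.2), (16.3), (16.4), (13.5)]
92 [(29.7), (29.7), (29.6), (29.7), (29.5)]
```

>>> {"op": "send_rows", "data": {
  "targets": [
    {"offset": [0, 0, 0], "spin": 0},
    {"offset": [0, 0, 0], "spin": 0},
    {"offset": [0, 0, 0], "spin": 0},
    {"offset": [0, 0, 0], "spin": 0},
    {"offset": [0, 0, 0], "spin": 0}
  ],
  "grip": 0.0,
  "squeeze": 20
}}

```text
time_s: 23.32
eef_pos: [619.5, -166.8, -6.1]
ee_rot: [-0.0, 0.781, 0.624, -0.0]
force: [1.1, -0.6, -1.3]
grip_width: 0.278
grip_force: 22.6
```

>>> {"op": "send_rows", "data": {
  "targets": [
    {"offset": [0, 0, 0.15], "spin": 0},
    {"offset": [0, 0, 0.25], "spin": 0},
    {"offset": [0, 0, 0.25], "spin": 0}
  ]
}}

```text
time_s: 23.57
eef_pos: [619.5, -166.7, -3.4]
ee_rot: [-0.0, 0.781, 0.624, -0.0]
force: [-0.6, 0.7, -2.4]
grip_width: 0.277
grip_force: 22.4
```

```bash
python3 lip.py | sed 's/np.float64//g' | awk 'NR<3||NR%3==0'
```

```text
t 23.57 eef [ 619.5 -166.7   -3.4] F [-0.6  0.7 -2.4] grip 0.27703401204930495
y -40 lip xmin..max [ 87.1 110.1]
y -20 lip xmin..max [ 87.1 110.3]
20 [(13.6), (23.2), (59.4), (23.3), (13.6)]
38 [(13.7), (21.9), (57.9), (21.8), (13.3)]
56 [(13.8), (20.4), (56.4), (20.3), (13.7)]
74 [(13.5), (19.0), (18.9), (19.0), (13.6)]
92 [(29.6), (29.7), (29.6), (29.7), (29.8)]
```

>>> {"op": "send_rows", "data": {
  "targets": [
    {"offset": [0.07, 0.3, 0], "spin": 0},
    {"offset": [0.14, 0.6, 0], "spin": 0},
    {"offset": [0.2, 0.9, 0], "spin": 0},
    {"offset": [0.27, 1.18, 0], "spin": 0},
    {"offset": [0.27, 1.18, 0], "spin": 0},
    {"offset": [0.27, 1.18, 0], "spin": 0}
  ]
}}

```text
time_s: 24.12
eef_pos: [622.3, -154.7, -3.5]
ee_rot: [0.0, 0.781, 0.624, -0.0]
force: [0.4, 0.2, -2.0]
grip_width: 0.275
grip_force: 22.4
```

```bash
python3 lip.py | sed 's/np.float64//g' | awk 'NR<3||NR%2==0'
```

```text
t 24.12 eef [ 622.3 -154.7   -3.5] F [ 0.4  0.2 -2. ] grip 0.27520537669777584
y -40 lip xmin..max [75.2 97.7]
y 20 lip xmin..max [75.  97.8]
20 [(13.6), (23.3), (59.3), (23.3), (13.6)]
32 [(13.7), (22.1), (58.2), (22.2), (13.7)]
44 [(13.7), (21.2), (57.4), (21.3), (13.7)]
56 [(13.8), (20.1), (56.4), (20.1), (13.8)]
68 [(13.7), (19.5), (54.8), (19.5), (13.7)]
80 [(29.8), (29.7), (29.8), (29.7), (29.7)]
92 [(29.7), (29.6), (29.8), (29.8), (29.7)]
104 [(-0.3), (-0.3), (-0.3), (-0.4), (-0.2)]
```

>>> {"op": "send_rows", "data": {
  "targets": [
    {"offset": [0, 0, -0.15], "spin": 0},
    {"offset": [0, 0, -0.3], "spin": 0},
    {"offset": [0, 0, -0.45], "spin": 0},
    {"offset": [0, 0, -0.6], "spin": 0},
    {"offset": [0, 0, -0.75], "spin": 0},
    {"offset": [0, 0, -0.85], "spin": 0},
    {"offset": [0, 0, -0.95], "spin": 0},
    {"offset": [0, 0, -0.95], "spin": 0}
  ]
}}

```text
time_s: 24.83
eef_pos: [622.6, -155.2, -12.8]
ee_rot: [0.0, 0.781, 0.624, 0.0]
force: [-0.6, -4.9, 3.7]
grip_width: 0.276
grip_force: 23.6
```

```bash
python3 lip.py | sed 's/np.float64//g' | awk 'NR<3||NR%2==0'
```

```text
t 24.83 eef [ 622.6 -155.2  -12.8] F [-0.6 -4.9  3.7] grip 0.275597187545849
y -40 lip xmin..max [75.5 98.5]
y 20 lip xmin..max [75.2 98.4]
20 [(13.6), (15.7), (51.8), (15.8), (13.7)]
32 [(13.5), (15.8), (51.8), (15.7), (13.6)]
44 [(13.5), (15.6), (51.7), (15.7), (13.7)]
56 [(13.6), (15.7), (51.7), (15.8), (13.9)]
68 [(13.4), (15.8), (50.6), (15.8), (13.7)]
80 [(29.7), (29.7), (29.7), (29.6), (29.6)]
92 [(29.7), (29.7), (29.7), (29.7), (29.7)]
104 [(-0.2), (-0.4), (-0.4), (-0.1), (-0.2)]
```

Flat in the pocket: the plate top reads 15.7, and 16 is expected. Now I'll release, rise and check everything.

>>> {"op": "send_rows", "data": {
  "targets": [
    {"offset": [0, 0, 0], "spin": 0},
    {"offset": [0, 0, 0], "spin": 0},
    {"offset": [0, 0, 0], "spin": 0},
    {"offset": [0, 0, 0], "spin": 0},
    {"offset": [0, 0, 2], "spin": 0},
    {"offset": [0, 0, 5], "spin": 0},
    {"offset": [0, 0, 9], "spin": 0},
    {"offset": [0, 0, 13], "spin": 0}
  ],
  "grip": 0.55
}}

```text
time_s: 25.55
eef_pos: [621.6, -154.4, 117.8]
ee_rot: [-0.001, 0.781, 0.624, -0.0]
force: [0.7, 0.0, 0.1]
grip_width: 0.551
grip_force: 0.0
```

>>> {"op": "send_rows", "data": {
  "targets": [
    {"offset": [-3, -2, 3], "spin": 0},
    {"offset": [-7, -5, 5], "spin": 0},
    {"offset": [-11, -8, 7], "spin": 0},
    {"offset": [-15, -11, 7], "spin": 0},
    {"offset": [-19, -13, 7], "spin": 0},
    {"offset": [-22, -14, 7], "spin": 0},
    {"offset": [-22, -14, 7], "spin": 0}
  ]
}}

```text
time_s: 26.13
eef_pos: [399.6, -295.8, 187.1]
ee_rot: [-0.0, 0.782, 0.624, -0.0]
force: [0.9, 0.2, 0.9]
grip_width: 0.551
grip_force: 0.0
```

```bash
for a in "628 -130 40 60 60" "628 -135 14.6 20 60" "655 127 45 65 90" "547 -387 45 65 60" "579 354 45 65 45" "537 1 140 160 30" "766 19 50 70 80"; do python3 chk.py top $a t9.png; done; python3 chk.py scene 628 -130 40 60 60 s9.png
```

```text
26.1333 [ 399.6 -295.8  187.1] [0.9 0.2 0.9]
542 [ 627.6 -125.3] [80.7 24.9] long 77.2 z med 51.21 slope mm/100 [ 6.3 -1.3]
26.1833 [ 397.2 -297.3  187.3] [-0.2 -2.3  0. ]
853 [ 625.2 -136.4] [112.3 102.3] long 80.3 z med 16.35 slope mm/100 [0.  0.2]
26.2333 [ 399.5 -296.4  187.4] [ 0.5  0.7 -0.1]
1350 [654.3 127.6] [139.9  36.5] long 85.5 z med 50.53 slope mm/100 [ 0.6 -0.1]
26.2833 [ 401.1 -295.6  187.3] [ 0.4 -0.4 -0.5]
713 [ 547.6 -386.3] [35.3 82.9] long -73.4 z med 50.26 slope mm/100 [ 0.4 -0.3]
26.3333 [ 402.1 -295.1  187.2] [ 0.7  0.5 -0.2]
676 [578.8 352.6] [56.7 55.7] long 0.5 z med 53.71 slope mm/100 [-0.2  1.9]
26.3833 [ 402.6 -294.7  187. ] [-0.1  0.1  0. ]
168 [537.    1.4] [24.2 22.5] long 1.0 z med 149.7 slope mm/100 [ 5.5 -1.5]
26.4333 [ 402.9 -294.5  186.9] [ 1.4 -0.2 -1.2]
1365 [766.1  19.6] [82.7 62.9] long 84.6 z med 59.45 slope mm/100 [ 1.1 -0.2]
26.4833 [ 403.  -294.4  186.8] [ 1.1 -1.   0.4]
660 [ 630.1 -126.9] [80.1 26.9] long 77.4 z med 50.63 slope mm/100 [-21.1   6.1]
```

View pics/s9.png

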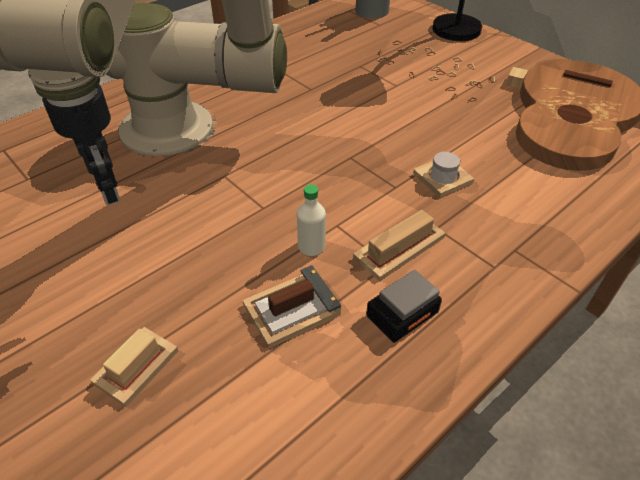

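```bash
python3 -c "
from rig import ctrl
print(ctrl.finish_job())"
```

```text
the job is handed in; nothing more can be done
None
```

The job is handed in: the last camera check showed the long block, short block, wax tin and sander each home in its own cradle, the sander's end under the lip, and the glue bottle and battery pack where they started.

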